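Take a belt pulley with a cap nut of unknown hand off a shutter end plate

TASK

Take the grey belt pulley off its axle on the white shutter end plate: undo the black cap nut that holds it (these plates come with right-hand or left-hand threads, unmarked, so feel which way it gives), lift it off and stand it the right way up in the blue tray, then lift the pulley off and lay it flat, hub up, in the same tray. Set both down rather than dropping them, and leave the screwdriver, tape measure and screw box where they lie.

Things in the scene. Friction and masses are not known exactly. Their poses are not given: they have to be found in the camera images.
- plate: White cast end plate of a roller-shutter box, lying flat and fixed on the bench: 205 x 205 mm, its floor 10 mm thick, a rim 6 mm wide and 22 mm high round its edge. Origin: centre of its underside, on the axis of the upright axle; z up.
- axle_top (a point): Top centre of the steel axle stub, fixed in the plate, 81 mm above the plate's underside; hidden in the nut at the start. The stub is 30 mm in diameter and passes through pulley and nut; the part above the pulley's hub is threaded.
- nut: Black plastic cap nut on the axle, on the pulley's hub: hexagon 46 mm across flats (53 across corners), 42 mm high, closed and slightly domed top (flats reach up to 36 mm), 60 g. Origin: centre of its open underside, 56 mm above the bench at the start; z up on the thread's axis. Flats face its own x axis and every 60 degrees from it. It starts tight, its x axis along the plate's.
- nut_grip (a point): Point on the nut's axis 24 mm above its underside, to grip. Thread: 24 mm lift per turn, right- or left-hand, unmarked. Tightening way: stops dead within 5 degrees, the moment climbs. Loosening way: turns with under 0.3 N m if let rise as it turns, and stays where left. After 130 to 145 degrees it is off the thread and lifts straight up (25 mm to clear the axle). It cannot be pulled off unturned.
- pulley: Grey plastic belt pulley, loose on the axle under the nut: flanges 120 mm in diameter, together 21 mm thick, and a round hub 48 mm in diameter that reaches to 46 mm above its underside, bore 33 mm, 200 g. Origin: centre of its underside (10 mm above the bench at the start); z up, towards the hub. Lift it straight up by 75 mm to clear the axle.
- tray: Blue open parts tray, fixed, 160 mm (its x) x 250 mm (its y) x 40 mm high, walls and floor 4 mm thick. Origin: centre of its underside; z up. Nut and pulley fit side by side along its y.
- driver: Screwdriver with a green handle, about 200 mm long, 30 mm thick, lying along its own x with the handle to -x; bystander. Origin under its middle.
- tape: Black tape measure with a yellow disc, 66 x 60 x 30 mm; bystander. Origin: centre of its underside.
- screwbox: Cardboard box of screws, 90 x 60 x 45 mm; bystander. Origin: centre of its underside.

How it is judged:
By the outcome, as a careful person would: the job done as asked, in the order asked, and still so for the second after the job is handed in, with the robot touching nothing.
It also fails if it takes over 72 s, if anything falls off the work surface, if the arm or the gripper's body presses on something with over 40 N, if the wrist force passes 120 N, or if a joint passes its speed limit or range.

ROBOT

A 7-joint arm with a two-finger parallel gripper is mounted at the origin on the work surface. World frame = base frame: x ahead of the robot, y to its left, z up, the work surface at z = 0. Lengths are in m, angles in rad, forces in N, time in s.
With the tool pointing down it reaches from about 0.4 to 0.85 m from the base axis. Payload 10.4 kg.
Tool frame: the origin (TCP) lies on the centre line of the jaws, within the pads' length; the fingertips stand 22 mm ahead of it and the grasp point (between the pads) lies 3 mm ahead of it; x points along the fingers, y is the direction in which the jaws open and shut, and the axes are right-handed (so a half turn about x gives the same grasp; the last joint's range is limited). The gripper opens to 87 mm and grips with 3 to 60 N. Pads are 19 mm wide; open, the fingers measure 117 mm over their backs; the gripper's body (75 mm by 190 mm) begins 51 mm behind the grasp point.
Start: joints at [-0.023, 0.332, -0.065, 1.46, 0.022, 1.35, -0.088], TCP at [0.625, 0, 0.245] pointing down, gripper open.
Joint ranges: [-2.6, 2.6], [-0.5, 2.12], [-1.47, 1.34], [0.16, 2.42], [-1.27, 4.41], [0.06, 2.06], [-2.6, 2.6]. Speed limits (rad/s): [2.22, 2.22, 2.79, 2.79, 3.14, 3.14, 3.14].

INTERFACE

Orientations are given as a unit quaternion [x, y, z, w].
In Python, from bench import * gives the robot as it stands.
- The arm moves only by the tool arm_command, never from a script. Its argument "targets" is one flat list of numbers, 7 for each row, row after row: the turn, a rotation vector about the tool's x, y, z in units of 45 degrees (1.0 is 45 degrees), then the shift along the tool's x, y, z in units of 25 mm (1.0 is 25 mm), then the opening, from 0 (shut) to 1 (fully open). In form: [wx, wy, wz, tx, ty, tz, fingers, wx, wy, wz, tx, ty, tz, fingers, ...]. A call has 1 to 12 rows; each row shifts and turns the pose as measured when the row begins, along the tool's axes as they then stand; what a row does not reach is not made up. A row lasts 1/12 s, in which the tool goes at most 41.7 mm and 7.16 degrees, less where a joint would pass 70% of its speed; a pose out of reach is approached as far as the arm can. A call with a number of a shift or a turn outside -1 to 1 is refused whole. A call with a gripper value outside its range is refused whole. The fingers move at their own pace and stop on an object; "newtons" is the grip in N (left out, the last holds). Time passes only in rows, so rows that do not move let the fingers close. It gives the time, the measured TCP pose, the force and the opening at its end, in the units of the state.
- read_state(): the state, without advancing time (a new reading comes with each control period).
- camera(name): name is "scene" or "side" or "wrist"; returns the picture (480x640x3 uint8, red, green, blue); there is no depth.
- calibration(name): a dict with "camera_matrix" (3x3 intrinsics, pixels), "R" (3x3) and "t" (3): a world point X has camera coordinates R X + t; the wrist camera has in their place "tool_from_camera" (4x4, takes a point from camera to tool coordinates, whose origin is the TCP and whose axes are the tool frame's). Camera axes: x right, y down, z forward; pixel columns grow to the right and rows downward; lengths in m; the calibration is good to about 2 mm. A picture is of the moment at which its call begins: read the wrist's pose just before it. calibration takes no time and is no camera call.
- close_job(): hands the job in, once; it reports no verdict.
The state is a dict: "time": time; "joint_positions": joint angles; "joint_vel": joint speeds; "joint_torque": joint torques, N m; "ee_pos": TCP position; "eef_rot": TCP orientation; "ft_force": force on the tool from outside, world axes, zero at the start; "torque": the same for the moment, N m; "width": finger opening in m.
Only numpy, scipy, OpenCV 4.12 (cv2) and the standard library are available. Lean on these libraries where they do the work, as an engineer would, in place of code of your own. Each camera call takes 0.05 s, during which the arm holds its last target.

## Working session

There is one attempt and no reset: what is moved stays moved. The work goes in short steps, Python scripts to look and compute and a tool call to move; the robot and the scene stay as the last step left them, time stands still between calls to the robot, and variables do not carry over. Pictures are saved under pics/ and viewed, and the job is handed in when it is done.

Besides the shell and the picture viewer there is one more tool, called after ">>>" as a command line: name --argument value ..., lists and objects as JSON in quotes. arm_command: Moves the arm, as the interface text tells. Shifts and turns lie within -1 to 1; 1 stands for 25 mm of shift or 45 degrees of turn. Its arguments: {"type":"object","properties":{"targets":{"type":"array","items":{"type":"number","minimum":-1,"maximum":1}},"newtons":{"type":"number"}},"required":["targets"]}

```bash
mkdir -p pics; ls; python3 - <<'E'
from bench import *
import cv2
s=read_state()
for k in ["time","ee_pos","eef_rot","ft_force","torque","width"]: print(k,s[k])
for n in ["scene","side","wrist"]:
    cv2.imwrite(f"pics/{n}0.png",camera(n)[:,:,::-1]); c=calibration(n); print(n,c)
E
```

```text
pics
time 0.0
ee_pos [ 6.24627207e-01 -3.19659486e-05  2.43731570e-01]
eef_rot [-0.4995989  -0.50034565  0.50038427 -0.49967065]
ft_force [0.37859169 0.1970516  1.20854688]
torque [-0.00279789  0.01553517 -0.02803703]
width 0.08659302049213681
scene {'camera_matrix': array([[474.45780352,   0.        , 319.9581031 ],
       [  0.        , 474.45780352, 235.60595801],
       [  0.        ,   0.        ,   1.        ]]), 'R': array([[ 0.3650144 ,  0.93096944,  0.00777086],
       [ 0.78674606, -0.30398295, -0.53723832],
       [-0.49779025,  0.20221341, -0.84339469]]), 't': array([-0.21752497, -0.4382342 ,  1.056475  ])}
side {'camera_matrix': array([[468.58958286,   0.        , 320.85388107],
       [  0.        , 468.58958286, 242.25867426],
       [  0.        ,   0.        ,   1.        ]]), 'R': array([[ 0.9881468 , -0.15186991,  0.02239262],
       [-0.0779057 , -0.62179967, -0.7792919 ],
       [ 0.13227472,  0.76831029, -0.62626089]]), 't': array([-0.60842847,  0.12051502,  0.63032836])}
wrist {'camera_matrix': array([[375.42164277,   0.        , 317.77863138],
       [  0.        , 375.42164277, 241.3546042 ],
       [  0.        ,   0.        ,   1.        ]]), 'tool_from_camera': array([[ 1.12612884e-04, -2.95664589e-01,  9.55291808e-01,
        -1.39767912e-01],
       [ 9.99999633e-01,  8.44686244e-04,  1.43548774e-04,
         6.33068523e-04],
       [-8.49364139e-04,  9.55291441e-01,  2.95664575e-01,
        -8.10776531e-02],
       [ 0.00000000e+00,  0.00000000e+00,  0.00000000e+00,
         1.00000000e+00]])}
```

View pics/scene0.png

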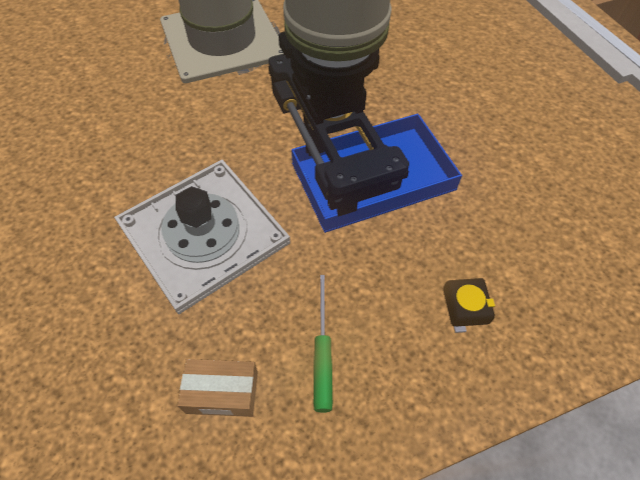

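View pics/side0.png

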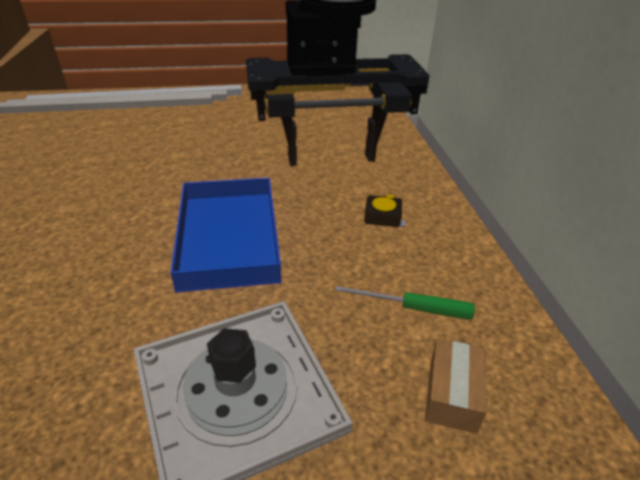

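View pics/wrist0.png

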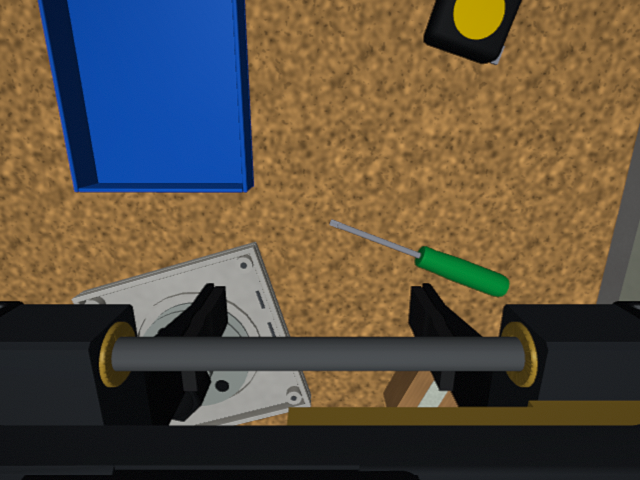

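The scene view shows the plate with the black nut at about (193,205), the tray at about (375,172), and the driver, tape and box clear of both. In the side view the nut is at about (232,355) and the tray at about (228,232). Next I'll zoom in for measurements.

```bash
cat > h.py <<'E'
from bench import *
import numpy as np, cv2
from scipy.spatial.transform import Rotation as Ro
def ray(name,uv,pose=None):
    c=calibration(name); d=np.linalg.inv(c["camera_matrix"])@np.array([uv[0],uv[1],1.])
    if name=="wrist":
        T=c["tool_from_camera"]; R=Ro.from_quat(pose[1]).as_matrix()
        return R@T[:3,3]+np.array(pose[0]), R@T[:3,:3]@d
    R,t=c["R"],c["t"]; return -R.T@t, R.T@d
def plane(name,uv,z,pose=None):
    o,d=ray(name,uv,pose); return o+d*(z-o[2])/d[2]
def tri(*rs):
    A=np.zeros((3,3));b=np.zeros(3)
    for o,d in rs:
        d=d/np.linalg.norm(d);P=np.eye(3)-np.outer(d,d);A+=P;b+=P@o
    x=np.linalg.solve(A,b)
    res=[np.linalg.norm(np.cross(x-o,d/np.linalg.norm(d))) for o,d in rs]
    return x,res
def proj(name,X,pose=None):
    c=calibration(name)
    if name=="wrist":
        T=c["tool_from_camera"]; R=Ro.from_quat(pose[1]).as_matrix()
        p=T[:3,:3].T@(R.T@(np.array(X)-pose[0])-T[:3,3])
    else: p=c["R"]@np.array(X)+c["t"]
    q=c["camera_matrix"]@p; return q[:2]/q[2]
def st():
    s=read_state(); R=Ro.from_quat(s["eef_rot"]).as_matrix()
    print("t",round(s["time"],2),"pos",np.round(s["ee_pos"],4),"x",np.round(R[:,0],3),"y",np.round(R[:,1],3),"z",np.round(R[:,2],3),"F",np.round(s["ft_force"],1),"M",np.round(s["torque"],2),"w",round(s["width"],4),"q",np.round(s["joint_positions"],2))
    return s
E
python3 - <<'E'
from h import *
st()
for n,(x,y,w,h) in {"scene":(105,150,200,150),"side":(130,290,220,165)}.items():
    im=cv2.imread(f"pics/{n}0.png")
    cv2.imwrite(f"pics/{n}0z.png",cv2.resize(im[y:y+h,x:x+w],(800,600),interpolation=cv2.INTER_CUBIC))
    hsv=cv2.cvtColor(im,cv2.COLOR_BGR2HSV)
    m=(hsv[...,0]>105)&(hsv[...,0]<130)&(hsv[...,1]>150)
    cs,_=cv2.findContours(m.astype(np.uint8),cv2.RETR_EXTERNAL,cv2.CHAIN_APPROX_NONE)
    c=max(cs,key=cv2.contourArea); hl=cv2.convexHull(c); print(n,"tray hull",cv2.approxPolyDP(hl,3,True)[:,0].tolist())
    g=im.max(2); k=np.zeros_like(g); k[y:y+h,x:x+w]=(g<60)[y:y+h,x:x+w]
    cs,_=cv2.findContours(k,cv2.RETR_EXTERNAL,cv2.CHAIN_APPROX_NONE)
    c=max(cs,key=cv2.contourArea); print("nut",cv2.boundingRect(c),cv2.approxPolyDP(c,1.5,True)[:,0].tolist())
E
```

```text
t 0.15 pos [ 0.6248 -0.      0.2439] x [-0.001 -0.    -1.   ] y [ 1.     0.    -0.001] z [ 0. -1.  0.] F [ 0.4  0.4 -0.4] M [-0.01  0.02  0.03] w 0.0873 q [-0.02  0.33 -0.06  1.46  0.02  1.35 -0.09]
scene tray hull [[417, 114], [460, 175], [403, 199], [358, 209], [373, 126]]
nut (176, 188, 43, 39) [[190, 188], [177, 195], [176, 209], [183, 222], [197, 226], [210, 218], [209, 206], [215, 207], [218, 205], [218, 202], [209, 203], [205, 192]]
side tray hull [[267, 179], [279, 281], [176, 290], [172, 268], [184, 185]]
nut (206, 329, 49, 54) [[223, 329], [208, 343], [209, 354], [206, 359], [212, 364], [217, 381], [241, 382], [244, 376], [253, 370], [253, 348], [245, 331]]
```

View pics/scene0z.png

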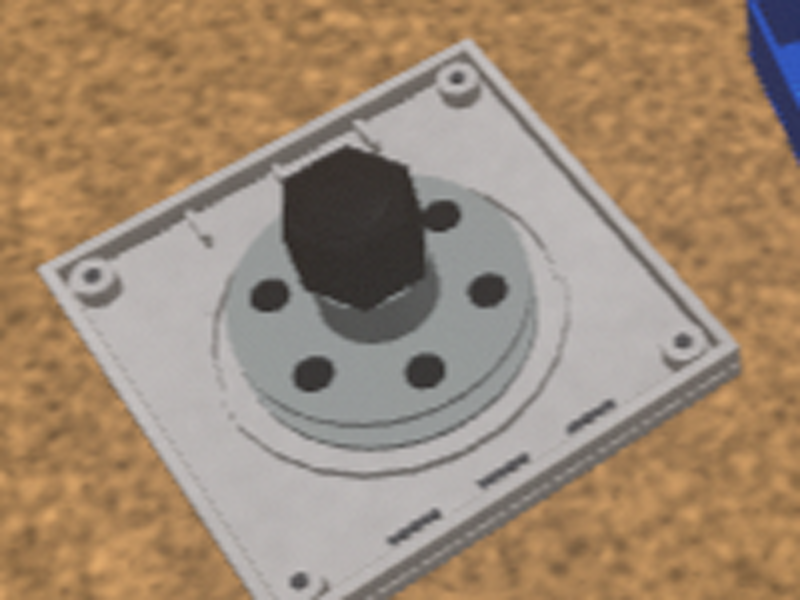

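View pics/side0z.png

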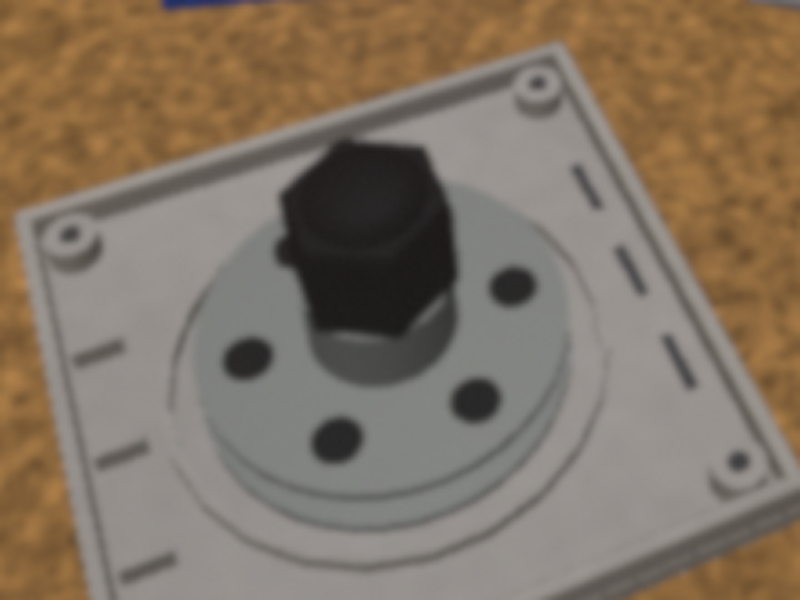

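```bash
python3 - <<'E'
from h import *
S=lambda x,y:(105+x/4,150+y/4); D=lambda x,y:(130+x*.275,290+y*.275)
pts={"cornA":(S(468,40),D(18,215)),"cornB":(S(738,348),D(560,45)),"bossA":(S(457,80),D(70,235)),"bossB":(S(683,343),D(537,84)),"bossC":(S(300,582),D(738,462)),
"trayhiy_out":((417,116),(0,0))}
for k,(a,b) in pts.items():
    if b==(0,0): continue
    print(k,[np.round(v,4) for v in tri(ray("scene",a),ray("side",b))])
for p in [(40,268),(468,40),(738,348)]: print("scene@22",plane("scene",S(*p),.022).round(4))
for p in [(18,215),(560,45),(800,480)]: print("side@22",plane("side",D(*p),.022).round(4))
# nut top: hex corners of upper silhouette; top corners
print("nut top ctr guess scene",plane("scene",S(352,192),.095).round(4),"side",plane("side",D(362,190),.095).round(4),tri(ray("scene",S(352,192)),ray("side",D(362,190))))
# lower hex corners & flange holes
for a,b in [((440,215),(247,357)),((487,290),(290,250)),((425,370),(512,286)),((314,374),(475,399)),((270,294),(336,440)),]:
    print("hole?",plane("scene",S(*a),.031).round(4))
for b in [(247,357),(512,286),(475,399),(336,440)]: print("side hole",plane("side",D(*b),.031).round(4))
print("tray scene",[plane("scene",p,.04).round(3) for p in [(417,116),(460,175),(326,222),(293,160)]])
print("tray side",[plane("side",p,.04).round(3) for p in [(269,180),(184,182),(175,275),(280,268)]])
E
```

```text
cornA [array([ 0.3631, -0.095 ,  0.02  ]), array([0.0007, 0.0007])]
cornB [array([ 0.5573, -0.0369,  0.0184]), array([0.0007, 0.0007])]
bossA [array([ 0.3818, -0.1051,  0.0183]), array([0.001, 0.001])]
bossB [array([ 0.5469, -0.0564,  0.0185]), array([0.001, 0.001])]
bossC [array([ 0.5956, -0.2213,  0.0186]), array([0.0007, 0.0007])]
scene@22 [ 0.422 -0.289  0.022]
scene@22 [ 0.3657 -0.0954  0.022 ]
scene@22 [ 0.5602 -0.038   0.022 ]
side@22 [ 0.3633 -0.096   0.022 ]
side@22 [ 0.5566 -0.0396  0.022 ]
side@22 [ 0.6124 -0.2312  0.022 ]
nut top ctr guess scene [ 0.4894 -0.1603  0.095 ] side [ 0.4879 -0.1618  0.095 ] (array([ 0.48781206, -0.16032157,  0.09316926]), [np.float64(7.949593901564817e-05), np.float64(7.949593901559878e-05)])
hole? [ 0.4613 -0.1314  0.031 ]
hole? [ 0.504  -0.1234  0.031 ]
hole? [ 0.5316 -0.1557  0.031 ]
hole? [ 0.5179 -0.1961  0.031 ]
hole? [ 0.4749 -0.2041  0.031 ]
side hole [ 0.4458 -0.1707  0.031 ]
side hole [ 0.5304 -0.1552  0.031 ]
side hole [ 0.5162 -0.1956  0.031 ]
side hole [ 0.4738 -0.2038  0.031 ]
tray scene [array([0.407, 0.266, 0.04 ]), array([0.558, 0.268, 0.04 ]), array([0.566, 0.022, 0.04 ]), array([0.426, 0.017, 0.04 ])]
tray side [array([0.557, 0.262, 0.04 ]), array([0.4  , 0.273, 0.04 ]), array([0.406, 0.017, 0.04 ]), array([0.556, 0.013, 0.04 ])]
```

Measured: axle axis at about (0.489, -0.1637), plate yaw about 16.3°, and the tray spanning roughly x 0.40–0.56, y 0.015–0.267. I'll move above the nut first, then refine with the wrist camera.

>>> arm_command --targets '[0,0,0,0.2,-0.68,0.82,1,0,0,0,0.2,-0.68,0.82,1,0,0,0,0.2,-0.68,0.82,1,0,0,0,0.2,-0.68,0.82,1,0,0,0,0.2,-0.68,0.82,1,0,0,0,0.2,-0.68,0.82,1,0,0,0,0.2,-0.68,0.82,1,0,0,0,0.2,-0.68,0.82,1,-0.12,0,0,0,0,0,1,-0.12,0,0,0,0,0,1,-0.12,0,0,0,0,0,1,0,0,0,0,0,0,1]' --newtons 30

```text
time: 1.15
ee_pos: [0.479, -0.1706, 0.1979]
eef_rot: [0.421, 0.571, -0.422, 0.565]
ft_force: [0.4, 0.1, 0.2]
width: 0.0868
```

```bash
python3 - <<'E'
from h import *
s=st(); cv2.imwrite("pics/w1.png",camera("wrist")[:,:,::-1])
R=Ro.from_quat(s["eef_rot"]).as_matrix();print("yaw y",np.degrees(np.arctan2(R[1,1],R[0,1])))
print("nut pred",proj("wrist",[.489,-.1637,.098],(s["ee_pos"],s["eef_rot"])))
E
```

```text
t 1.15 pos [ 0.479  -0.1706  0.1979] x [-0.007  0.003 -1.   ] y [ 0.957  0.29  -0.006] z [ 0.29  -0.957 -0.005] F [0.4 0.1 0.2] M [ 0.01 -0.06 -0.01] w 0.0868 q [ 0.23  0.11  0.03  1.82 -0.    1.21  0.55]
yaw y 16.86753002666715
nut pred [335.11141197 246.29823458]
```

View pics/w1.png

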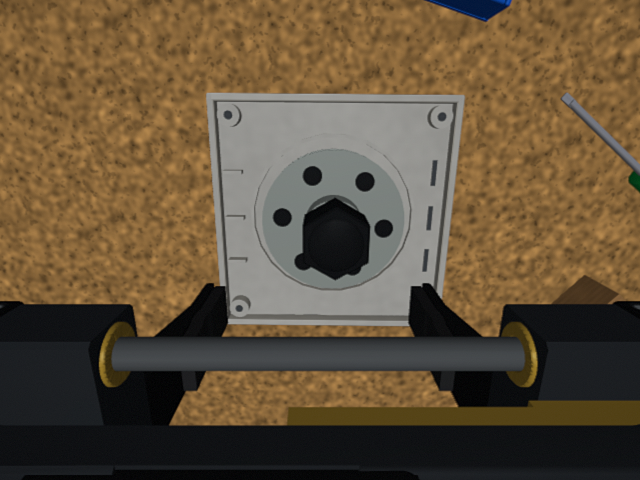

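The wrist view shows the nut hex centred at column ~336 (predicted 335), with its flats square to the jaws. I'll correct the centring and go down.

>>> arm_command --targets '[-0.0,-0.006,0.008,0.4,0.46,-0.15,1,0,0,0,0.8,0,0,1,0,0,0,0.8,0,0,1,0,0,0,0.8,0,0,1,0,0,0,0.6,0,0,1,0,0,0,0.3,0,0,1,0,0,0,0,0,0,1]'

```text
time: 1.78
ee_pos: [0.4913, -0.1622, 0.1026]
eef_rot: [0.43, 0.561, -0.429, 0.563]
ft_force: [-0.4, 0.7, -0.2]
width: 0.0869
```

```bash
cat >> h.py <<'E'
def to(X,yaw=None):
    "remaining move in tool units to world X (tool down, jaw yaw deg)"
    s=st(); R=Ro.from_quat(s["eef_rot"]).as_matrix(); d=R.T@(np.array(X)-s["ee_pos"])/.025
    a=np.degrees(np.arctan2(R[1,1],R[0,1]))
    if yaw is None: yaw=a
    y=np.radians(yaw); Rd=np.array([[0,0,-1],[np.cos(y),np.sin(y),0],[0,0,0.]]).T; Rd[:,2]=np.cross(Rd[:,0],Rd[:,1])
    w=Ro.from_matrix(R.T@Rd).as_rotvec()/np.radians(45)
    print("yaw",a.round(2),"turn",w.round(3),"shift",d.round(3))
E
python3 - <<'E'
from h import *
to([.489,-.1637,.084],16.3)
E
```

```text
t 1.78 pos [ 0.4913 -0.1622  0.1026] x [ 0.004 -0.001 -1.   ] y [0.965 0.262 0.003] z [ 0.262 -0.965  0.001] F [-0.4  0.7 -0.2] M [-0.07 -0.01  0.  ] w 0.0869 q [ 0.22  0.23  0.02  1.91 -0.    1.    0.5 ]
yaw 15.21 turn [-0.024  0.002 -0.004] shift [ 0.745 -0.108  0.033]
```

>>> arm_command --targets '[-0.012,0.001,-0.003,0.4,-0.08,0.02,1,-0.008,0,0,0.3,0,0,1,0,0,0,0,0,0,1,0,0,0,0,0,0,1]'

```text
time: 2.12
ee_pos: [0.4905, -0.1634, 0.0852]
eef_rot: [0.426, 0.564, -0.425, 0.566]
ft_force: [0.4, -0.0, 0.5]
width: 0.087
```

```bash
python3 - <<'E'
from h import *
to([.489,-.1637,.084],16.3)
im=camera("wrist"); cv2.imwrite("pics/w2.png",im[:,:,::-1])
E
```

```text
t 2.12 pos [ 0.4905 -0.1634  0.0852] x [ 0.003 -0.001 -1.   ] y [0.961 0.276 0.003] z [ 0.276 -0.961  0.002] F [ 0.4 -0.   0.5] M [0.08 0.01 0.04] w 0.087 q [ 0.22  0.25  0.02  1.93 -0.    0.96  0.52]
yaw 16.01 turn [-0.006  0.002 -0.003] shift [ 0.049 -0.061 -0.003]
```

View pics/w2.png

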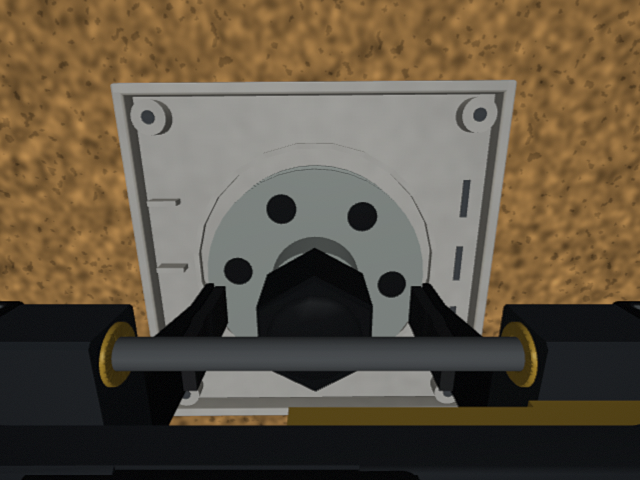

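The nut is square and centred between the jaws at columns 257–373, about 1 mm to the left. I'll nudge across and close.

>>> arm_command --targets '[-0.005,0,0,0.03,-0.05,0,1,0,0,0,0,0,0,0.2,0,0,0,0,0,0,0.2,0,0,0,0,0,0,0.2,0,0,0,0,0,0,0.2,0,0,0,0,0,0,0.2]' --newtons 35

```text
time: 2.67
ee_pos: [0.4904, -0.1641, 0.0865]
eef_rot: [0.425, 0.563, -0.424, 0.568]
ft_force: [0.3, -0.1, 0.3]
width: 0.0616
```

```bash
python3 - <<'E'
from h import *
to([.489,-.1637,.084],16.3)
E
```

```text
t 2.67 pos [ 0.4904 -0.1641  0.0865] x [ 0.006 -0.002 -1.   ] y [0.96  0.279 0.006] z [ 0.279 -0.96   0.003] F [ 0.3 -0.1  0.3] M [-0.   -0.01  0.03] w 0.0616 q [ 0.22  0.24  0.02  1.93 -0.    0.96  0.52]
yaw 16.23 turn [-0.002  0.004 -0.007] shift [ 0.101 -0.049 -0.031]
```

>>> arm_command --targets '[0,0.002,-0.004,0.08,-0.04,-0.02,0.2,0,0,0,0,0,0,0.2,0,0,0,0,0,0,0.2,0,0,0,0,0,0,0.2,0,0,0,0,0,0,0.2]' --newtons 35

```text
time: 3.08
ee_pos: [0.4894, -0.1639, 0.0846]
eef_rot: [0.425, 0.564, -0.424, 0.567]
ft_force: [-0.0, 0.8, -0.3]
width: 0.0454
```

```bash
python3 - <<'E'
from h import *
to([.489,-.1637,.084],16.3)
E
```

```text
t 3.08 pos [ 0.4894 -0.1639  0.0846] x [ 0.003 -0.001 -1.   ] y [0.96  0.279 0.003] z [ 0.279 -0.96   0.002] F [-0.   0.8 -0.3] M [-0.03  0.   -0.05] w 0.0454 q [ 0.22  0.25  0.02  1.93 -0.    0.96  0.52]
yaw 16.22 turn [-0.002  0.002 -0.003] shift [ 0.025 -0.015 -0.013]
```

Gripped at a width of 45 mm. Now I'll feel with a small clockwise turn, which has more joint room.

>>> arm_command --targets '[0.06,0,0,-0.008,0,0,0.2,0.06,0,0,-0.008,0,0,0.2,0,0,0,0,0,0,0.2]'

```text
time: 3.33
ee_pos: [0.4891, -0.1639, 0.0847]
eef_rot: [0.452, 0.543, -0.451, 0.545]
ft_force: [0.3, -0.6, -1.2]
width: 0.046
```

```bash
python3 - <<'E'
from h import *
to([.489,-.1637,.084],16.3)
E
```

```text
t 3.33 pos [ 0.4891 -0.1639  0.0847] x [ 0.002 -0.001 -1.   ] y [0.983 0.184 0.002] z [ 0.184 -0.983  0.001] F [ 0.3 -0.6 -1.2] M [ 0.04 -0.01  0.03] w 0.046 q [ 0.21  0.25  0.03  1.93 -0.01  0.96  0.43]
yaw 10.62 turn [-0.126  0.002 -0.003] shift [ 0.027 -0.004 -0.008]
```

5.6° so far with no moment, but the tightening play could be up to 5°. I'll turn a bit further.

>>> arm_command --targets '[0.06,0,0,-0.02,0,0,0.2,0.06,0,0,-0.01,0,0,0.2,0,0,0,0,0,0,0.2]'

```text
time: 3.58
ee_pos: [0.4888, -0.1638, 0.085]
eef_rot: [0.477, 0.522, -0.476, 0.523]
ft_force: [0.3, 0.3, -0.7]
width: 0.0456
```

```bash
python3 - <<'E'
from h import *
to([.489,-.1637,.084],16.3)
cv2.imwrite("pics/w3.png",camera("wrist")[:,:,::-1])
E
```

```text
t 3.58 pos [ 0.4888 -0.1638  0.085 ] x [ 0.001 -0.001 -1.   ] y [0.996 0.092 0.001] z [ 0.092 -0.996  0.001] F [ 0.3  0.3 -0.7] M [-0.01 -0.    0.02] w 0.0456 q [ 0.2   0.25  0.04  1.93 -0.01  0.96  0.34]
yaw 5.26 turn [-0.245  0.001 -0.002] shift [ 0.039  0.01  -0.001]
```

View pics/w3.png

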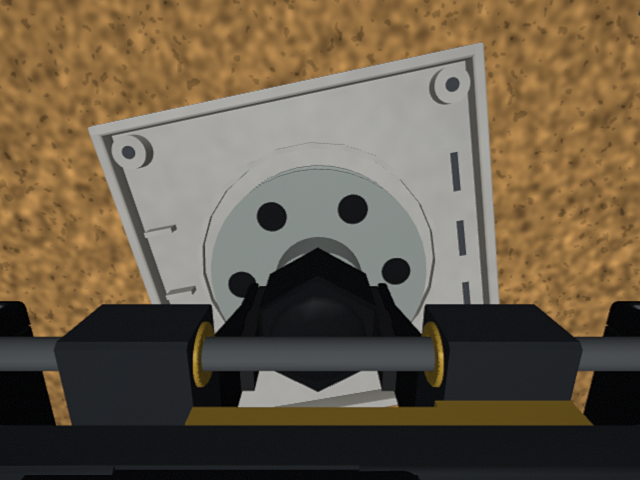

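The hex turned with the gripper (vertex at column 318, plate skewed 11°), with no moment. So it's a left-hand thread and clockwise loosens. I'll keep turning and rising.

>>> arm_command --targets '[0.13,0,0,-0.03,0,0,0.2,0.13,0,0,-0.02,0,0,0.2,0.13,0,0,-0.02,0,0,0.2,0.13,0,0,-0.02,0,0,0.2,0.13,0,0,-0.02,0,0,0.2,0.13,0,0,-0.02,0,0,0.2]'

```text
time: 4.13
ee_pos: [0.4881, -0.1637, 0.0876]
eef_rot: [-0.613, -0.353, 0.613, -0.353]
ft_force: [1.2, 0.1, -0.8]
width: 0.0458
```

```bash
python3 - <<'E'
from h import *
to([.489,-.1637,.084],16.3)
E
```

```text
t 4.13 pos [ 0.4881 -0.1637  0.0876] x [ 0. -0. -1.] y [ 0.865 -0.501  0.   ] z [-0.501 -0.865  0.   ] F [ 1.2  0.1 -0.8] M [-0.01  0.05 -0.04] w 0.0458 q [ 0.13  0.24  0.12  1.93 -0.03  0.97 -0.26]
yaw -30.08 turn [-1.031  0.    -0.   ] shift [ 0.145  0.029 -0.018]
```

Rise 3.0 mm for 46° (3.1 expected), with low forces. Continuing.

>>> arm_command --targets '[0.13,0,0,-0.021,0.02,-0.01,0.2,0.13,0,0,-0.021,0,0,0.2,0.13,0,0,-0.021,0,0,0.2,0.13,0,0,-0.021,0,0,0.2,0.13,0,0,-0.021,0,0,0.2,0.13,0,0,-0.021,0,0,0.2,0.13,0,0,-0.021,0,0,0.2,0.13,0,0,-0.021,0,0,0.2,0.13,0,0,-0.021,0,0,0.2]'

```text
time: 4.88
ee_pos: [0.4881, -0.1635, 0.0917]
eef_rot: [-0.706, -0.037, 0.707, -0.037]
ft_force: [0.5, -0.5, 0.4]
width: 0.0458
```

```bash
python3 - <<'E'
from h import *
to([.489,-.1637,.0846],16.3)
E
```

```text
t 4.88 pos [ 0.4881 -0.1635  0.0917] x [-0.002 -0.    -1.   ] y [ 0.105 -0.994 -0.   ] z [-0.994 -0.105  0.002] F [ 0.5 -0.5  0.4] M [0.09 0.13 0.03] w 0.0458 q [ 0.03  0.24  0.23  1.93 -0.07  0.98 -1.18]
yaw -83.96 turn [-2.228e+00  1.000e-03  2.000e-03] shift [ 0.285  0.014 -0.036]
```

>>> arm_command --targets '[0.13,0,0,-0.01,0,-0.02,0.2,0.13,0,0,-0.018,0,0,0.2,0.13,0,0,-0.018,0,0,0.2,0.13,0,0,-0.018,0,0,0.2,0.13,0,0,-0.018,0,0,0.2,0.13,0,0,-0.018,0,0,0.2,0.13,0,0,-0.018,0,0,0.2,0.13,0,0,-0.018,0,0,0.2,0,0,0,0,0,0,0.2]'

```text
time: 5.63
ee_pos: [0.4881, -0.163, 0.0946]
eef_rot: [-0.659, 0.254, 0.661, 0.253]
ft_force: [-0.1, 0.0, -0.8]
width: 0.0457
```

```bash
python3 - <<'E'
from h import *
to([.489,-.1637,.0846],16.3)
E
```

```text
t 5.63 pos [ 0.4881 -0.163   0.0946] x [-0.003  0.    -1.   ] y [-0.669 -0.743  0.002] z [-0.743  0.669  0.002] F [-0.1  0.  -0.8] M [ 0.12  0.06 -0.03] w 0.0457 q [-0.07  0.24  0.34  1.94 -0.09  0.99 -1.99]
yaw -132.0 turn [-3.295e+00  4.000e-03  3.000e-03] shift [ 0.399 -0.005 -0.048]
```

148° turned, so it should be off the thread. A gentle lift will test it.

>>> arm_command --targets '[0,0,0,-0.1,0,-0.02,0.2,0,0,0,-0.1,0,0,0.2,0,0,0,-0.2,0,0,0.2]'

```text
time: 5.88
ee_pos: [0.4878, -0.1631, 0.1042]
eef_rot: [-0.66, 0.25, 0.663, 0.249]
ft_force: [0.4, -0.7, -1.4]
width: 0.0458
```

```bash
python3 - <<'E'
from h import *
to([.489,-.1637,.0846],16.3)
E
```

```text
t 5.88 pos [ 0.4878 -0.1631  0.1042] x [-0.005  0.    -1.   ] y [-0.659 -0.752  0.003] z [-0.752  0.66   0.004] F [ 0.4 -0.7 -1.4] M [0.11 0.08 0.06] w 0.0458 q [-0.07  0.23  0.34  1.93 -0.09  1.01 -1.98]
yaw -131.26 turn [-3.279  0.007  0.005] shift [ 0.784 -0.015 -0.055]
```

It's free. I'll lift while turning back counter-clockwise towards yaw 0, and measure the tray more closely from the earlier pictures.

>>> arm_command --targets '[0,0,0,-0.4,0,0,0.2,0,0,0,-0.5,0,0,0.2,-0.15,0,0,-0.4,0,0,0.2,-0.15,0,0,-0.4,0,0,0.2,-0.15,0,0,-0.4,0,0,0.2,-0.15,0,0,-0.3,0,0,0.2,-0.15,0,0,-0.2,0,0,0.2,-0.15,0,0,0,0,0,0.2,-0.15,0,0,0,0,0,0.2,-0.15,0,0,0,0,0,0.2,-0.15,0,0,0,0,0,0.2,-0.15,0,0,0,0,0,0.2]'

```text
time: 6.88
ee_pos: [0.4899, -0.1649, 0.1856]
eef_rot: [0.684, 0.183, -0.681, 0.185]
ft_force: [0.2, 0.3, -1.0]
width: 0.046
```

>>> arm_command --targets '[-0.15,0,0,0,0,0,0.2,-0.15,0,0,0,0,0,0.2,-0.15,0,0,0,0,0,0.2,-0.15,0,0,0,0,0,0.2,-0.15,0,0,0,0,0,0.2,-0.15,0,0,0,0,0,0.2,-0.15,0,0,0,0,0,0.2,-0.15,0,0,0,0,0,0.2,-0.1,0,0,0,0,0,0.2,0,0,0,0,0,0,0.2]'

```text
time: 7.72
ee_pos: [0.4906, -0.1667, 0.1965]
eef_rot: [0.49, 0.507, -0.486, 0.517]
ft_force: [-0.1, -0.6, -0.7]
width: 0.0459
```

```bash
python3 - <<'E'
from h import *
to([.48,.05,.18],0)
cv2.imwrite("pics/s4.png",camera("scene")[:,:,::-1])
cv2.imwrite("pics/d4.png",camera("side")[:,:,::-1])
# wrist0
p=(np.array([.6248,0,.2439]),np.array([-0.4995989,-0.50034565,0.50038427,-0.49967065]))
for uv in [(75,191),(252,190),(246,189)]: print(plane("wrist",uv,.04,p).round(3))
for n in ("scene","side"):
    im=cv2.imread(f"pics/{n[0] if n=='scene' else 'd'}4.png"); hsv=cv2.cvtColor(im,cv2.COLOR_BGR2HSV)
    m=(hsv[...,0]>105)&(hsv[...,0]<130)&(hsv[...,1]>150)
    cs,_=cv2.findContours(m.astype(np.uint8),cv2.RETR_EXTERNAL,cv2.CHAIN_APPROX_NONE)
    c=max(cs,key=cv2.contourArea); a=cv2.approxPolyDP(cv2.convexHull(c),2,True)[:,0]
    for q in a: print(n,q,plane(n,q,.04).round(3),plane(n,q,.0).round(3))
E
```

```text
t 7.72 pos [ 0.4906 -0.1667  0.1965] x [ 0.014 -0.006 -1.   ] y [0.999 0.048 0.014] z [ 0.047 -0.999  0.006] F [-0.1 -0.6 -0.7] M [-0.04  0.04 -0.01] w 0.0459 q [ 0.07  0.12  0.18  1.83 -0.02  1.18  0.3 ]
yaw 2.73 turn [ 0.061  0.008 -0.017] shift [ 0.602 -0.019 -8.683]
[0.402 0.023 0.04 ]
[0.565 0.024 0.04 ]
[0.559 0.025 0.04 ]
scene [460 175] [0.558 0.268 0.04 ] [0.533 0.295 0.   ]
scene [424 199] [0.581 0.187 0.04 ] [0.557 0.209 0.   ]
scene [344 225] [0.581 0.046 0.04 ] [0.557 0.058 0.   ]
scene [324 218] [0.557 0.022 0.04 ] [0.532 0.032 0.   ]
scene [292 150] [0.404 0.023 0.04 ] [0.368 0.034 0.   ]
scene [417 114] [0.402 0.268 0.04 ] [0.367 0.295 0.   ]
side [277 252] [0.555 0.05  0.04 ] [0.557 0.098 0.   ]
side [279 281] [ 0.552 -0.014  0.04 ] [0.554 0.028 0.   ]
side [256 283] [ 0.52  -0.014  0.04 ] [0.519 0.028 0.   ]
side [259 255] [0.527 0.047 0.04 ] [0.527 0.094 0.   ]
```

View pics/s4.png

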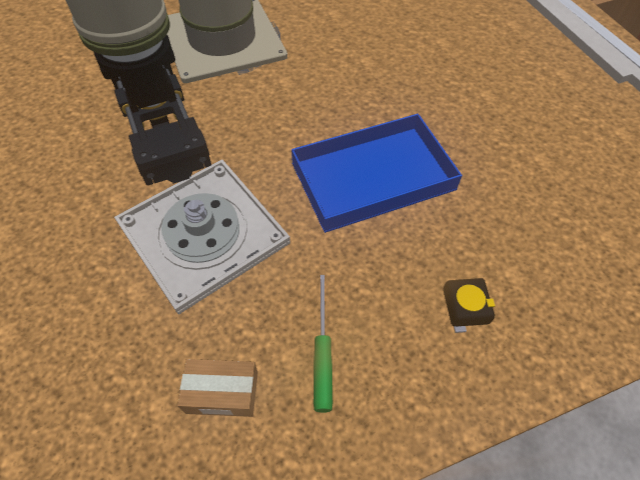

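View pics/d4.png

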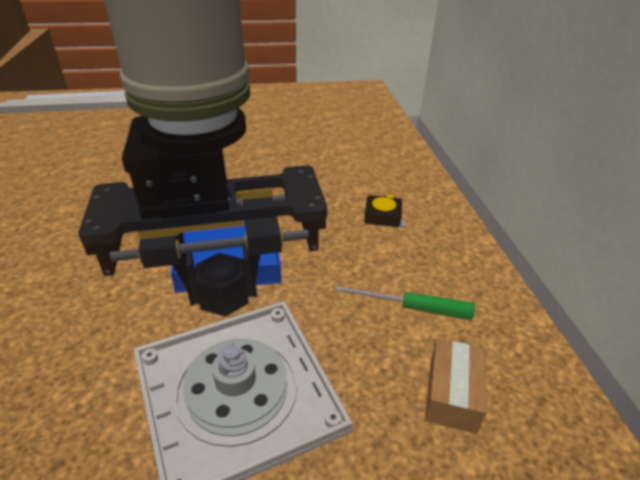

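Tray top rim measured at x 0.402–0.558, y 0.022–0.268, centre (0.480, 0.145) and square to the world. The axle thread now stands bare and the nut is in the jaws. Moving over to the far half of the tray.

>>> arm_command --targets '[0.06,0.008,-0.017,0,-0.1,-0.3,0.2,0,0,0,0,-0.03,-0.9,0.2,0,0,0,0,-0.03,-0.95,0.2,0,0,0,0,-0.03,-0.95,0.2,0,0,0,0,-0.03,-0.95,0.2,0,0,0,0,-0.03,-0.95,0.2,0,0,0,0,-0.03,-0.95,0.2,0,0,0,0,-0.03,-0.95,0.2,0,0,0,0,-0.03,-0.95,0.2,0,0,0,0,-0.03,-0.95,0.2,0,0,0,0,-0.03,-0.95,0.2,0,0,0,0,-0.03,-0.95,0.2]'

```text
time: 8.82
ee_pos: [0.4868, 0.1054, 0.2004]
eef_rot: [0.514, 0.484, -0.513, 0.488]
ft_force: [-0.0, 0.5, -0.0]
width: 0.0457
```

```bash
python3 - <<'E'
from h import *
to([.48,.222,.12],0)
E
```

```text
t 8.82 pos [0.4868 0.1054 0.2004] x [ 0.004 -0.003 -1.   ] y [ 0.998 -0.056  0.004] z [-0.056 -0.998  0.003] F [-0.   0.5 -0. ] M [-0.   -0.   -0.02] w 0.0457 q [-0.24  0.09 -0.07  1.85  0.01  1.2  -0.37]
yaw -3.22 turn [-0.071  0.003 -0.006] shift [ 3.2   -0.549 -4.65 ]
```

>>> arm_command --targets '[-0.07,0.003,-0.006,0.3,-0.1,-0.8,0.2,0,0,0,0.5,-0.1,-0.9,0.2,0,0,0,0.5,-0.06,-0.9,0.2,0,0,0,0.5,-0.06,-0.8,0.2,0,0,0,0.5,-0.05,-0.6,0.2,0,0,0,0.5,-0.05,-0.2,0.2,0,0,0,0,0,0,0.2]'

```text
time: 9.4
ee_pos: [0.4753, 0.2225, 0.1268]
eef_rot: [0.497, 0.504, -0.496, 0.503]
ft_force: [0.2, -0.4, -1.3]
width: 0.0455
```

```bash
python3 - <<'E'
from h import *
to([.48,.222,.0346],0)
cv2.imwrite("pics/d5.png",camera("side")[:,:,::-1])
E
```

```text
t 9.4 pos [0.4753 0.2225 0.1268] x [ 0.     0.002 -1.   ] y [1.    0.013 0.   ] z [ 0.013 -1.    -0.002] F [ 0.2 -0.4 -1.3] M [-0.1   0.05  0.02] w 0.0455 q [-0.38  0.22 -0.16  1.86  0.04  1.06 -0.54]
yaw 0.73 turn [ 0.016 -0.003 -0.   ] shift [3.687 0.187 0.029]
```

View pics/d5.png

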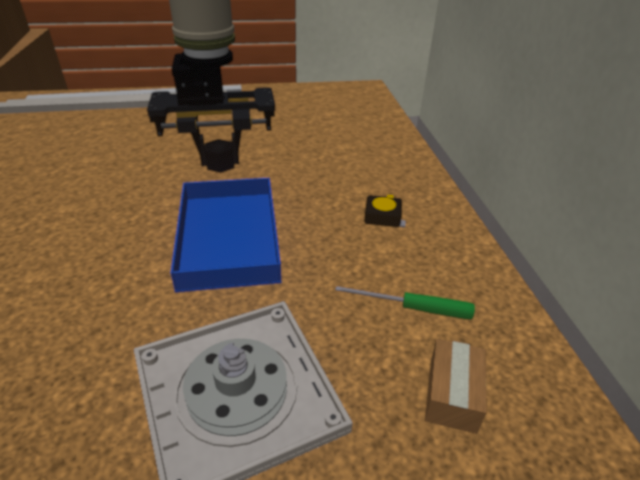

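The nut hangs over the far end of the tray. Descending.

>>> arm_command --targets '[0.016,-0.003,0,0.4,0.1,0.02,0.2,0,0,0,0.6,0.07,0,0.2,0,0,0,0.7,0,0,0.2,0,0,0,0.7,0,0,0.2,0,0,0,0.4,0,0,0.2,0,0,0,0.2,0,0,0.2,0,0,0,0,0,0,0.2]'

```text
time: 10.03
ee_pos: [0.4858, 0.2168, 0.0523]
eef_rot: [0.504, 0.496, -0.501, 0.499]
ft_force: [-0.5, 0.9, -0.9]
width: 0.0459
```

```bash
python3 - <<'E'
from h import *
to([.48,.222,.0326],0)
E
```

```text
t 10.03 pos [0.4858 0.2168 0.0523] x [ 0.008  0.    -1.   ] y [ 1.    -0.01   0.008] z [-0.01 -1.   -0.  ] F [-0.5  0.9 -0.9] M [-0.05 -0.02  0.05] w 0.0459 q [-0.38  0.33 -0.15  1.91  0.06  0.91 -0.57]
yaw -0.58 turn [-0.013 -0.    -0.01 ] shift [ 0.784 -0.238 -0.206]
```

>>> arm_command --targets '[-0.01,0,-0.01,0.25,-0.05,-0.1,0.2,0,0,0,0.2,-0.05,0,0.2,0,0,0,0.12,0,0,0.2,0,0,0,0.06,0,0,0.2,0,0,0,0,0,0,0.2]'

```text
time: 10.45
ee_pos: [0.485, 0.2196, 0.0374]
eef_rot: [0.502, 0.499, -0.5, 0.5]
ft_force: [-0.5, 0.1, -0.6]
width: 0.0459
```

```bash
python3 - <<'E'
from h import *
to([.48,.222,.0326],0)
E
```

```text
t 10.45 pos [0.485  0.2196 0.0374] x [ 0.003  0.001 -1.   ] y [ 1.    -0.003  0.003] z [-0.003 -1.    -0.001] F [-0.5  0.1 -0.6] M [-0.03 -0.   -0.04] w 0.0459 q [-0.38  0.35 -0.15  1.91  0.07  0.88 -0.57]
yaw -0.15 turn [-0.003 -0.002 -0.003] shift [ 0.193 -0.199 -0.094]
```

>>> arm_command --targets '[0,-0.002,-0.003,0.1,0,0,0.2,0,0,0,0.06,0,0,0.2,0,0,0,0.04,0,0,0.2,0,0,0,0.02,0,0,0.2]'

```text
time: 10.78
ee_pos: [0.4855, 0.2201, 0.0326]
eef_rot: [0.501, 0.499, -0.5, 0.5]
ft_force: [-3.9, -1.6, 8.4]
width: 0.0456
```

```bash
python3 - <<'E'
from h import *
to([.48,.222,.0326],0)
E
```

```text
t 10.78 pos [0.4855 0.2201 0.0326] x [ 0.001  0.    -1.   ] y [ 1.    -0.002  0.001] z [-0.002 -1.    -0.   ] F [-3.9 -1.6  8.4] M [-0.43  0.74 -0.02] w 0.0456 q [-0.38  0.36 -0.15  1.91  0.07  0.87 -0.57]
yaw -0.14 turn [-0.003 -0.    -0.002] shift [ 0.001 -0.22  -0.077]
```

Set down, with 8 N of contact at the expected height. Opening and lifting away.

>>> arm_command --targets '[0,0,0,-0.02,0,0,0.75,0,0,0,0,0,0,0.75,0,0,0,0,0,0,0.75,0,0,0,0,0,0,0.75,0,0,0,0,0,0,0.75,0,0,0,-0.2,0,0,0.75,0,0,0,-0.6,0,0,0.75,0,0,0,-0.9,0,0,1,0,0,0,-0.9,0,0,1,0,0,0,-0.9,0,0,1,0,0,0,-0.9,0,0,1,0,0,0,-0.6,0,0,1]'

```text
time: 11.78
ee_pos: [0.483, 0.219, 0.1617]
eef_rot: [-0.499, -0.5, 0.502, -0.499]
ft_force: [0.7, 0.6, 0.6]
width: 0.0851
```

```bash
python3 - <<'E'
from h import *
to([.489,-.1637,.18],16)
cv2.imwrite("pics/w6.png",camera("wrist")[:,:,::-1])
cv2.imwrite("pics/d6.png",camera("side")[:,:,::-1])
E
```

```text
t 11.78 pos [0.483  0.219  0.1617] x [-0.005 -0.002 -1.   ] y [ 1.    -0.002 -0.005] z [-0.002 -1.     0.003] F [0.7 0.6 0.6] M [ 0.06 -0.05 -0.02] w 0.0851 q [-0.37  0.2  -0.15  1.81  0.03  1.14 -0.54]
yaw -0.11 turn [-0.358  0.002  0.007] shift [-0.695  0.268 15.307]
```

View pics/w6.png

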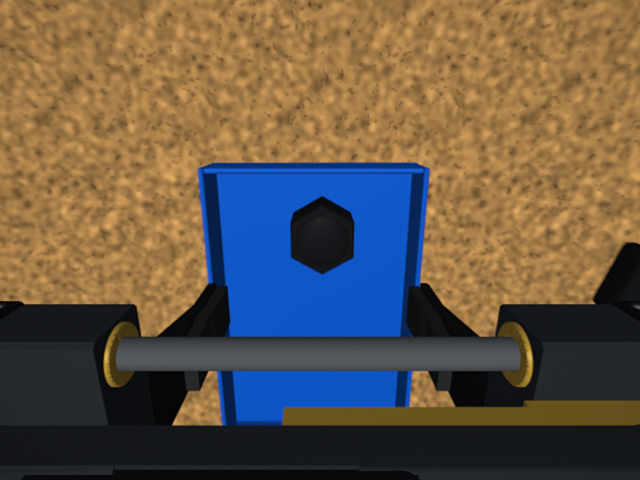

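View pics/d6.png

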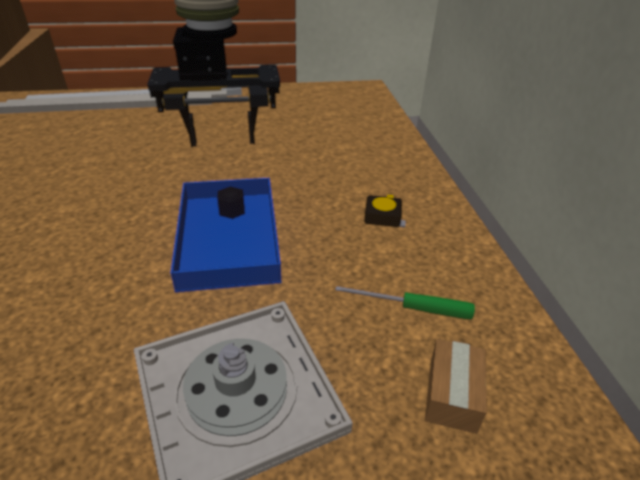

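The nut stands upright in the far end of the tray (wrist image 322,235), clear of the walls. Back to the pulley.

>>> arm_command --targets '[0,0.002,0.007,-0.3,0,0.7,1,0,0,0,0,0.02,0.95,1,0,0,0,0,0.02,0.95,1,0,0,0,0,0.02,0.95,1,0,0,0,0,0.02,0.95,1,0,0,0,0,0.02,0.95,1,0,0,0,0,0.02,0.95,1,0,0,0,0,0.02,0.95,1,0,0,0,0,0.02,0.95,1,0,0,0,0,0.02,0.95,1,0,0,0,0,0.02,0.95,1,0,0,0,0,0.02,0.95,1]'

```text
time: 12.88
ee_pos: [0.4851, -0.0657, 0.164]
eef_rot: [0.497, 0.504, -0.498, 0.501]
ft_force: [0.0, 0.2, 0.2]
width: 0.0866
```

```bash
python3 - <<'E'
from h import *
to([.489,-.1637,.14],0)
E
```

```text
t 12.88 pos [ 0.4851 -0.0657  0.164 ] x [-0.003  0.002 -1.   ] y [ 1.     0.009 -0.003] z [ 0.009 -1.    -0.002] F [0.  0.2 0.2] M [-0.    0.02 -0.1 ] w 0.0866 q [-0.03  0.1   0.08  1.92 -0.01  1.13  0.06]
yaw 0.52 turn [ 0.012 -0.003  0.004] shift [0.949 0.122 3.922]
```

>>> arm_command --targets '[0.012,-0.003,0.004,0.2,0.05,0.8,1,0,0,0,0.2,0.04,0.8,1,0,0,0,0.2,0.03,0.8,1,0,0,0,0,0,0.7,1,0,0,0,0,0,0.4,1,0,0,0,0,0,0.1,1,0,0,0,0,0,0,1]'

```text
time: 13.47
ee_pos: [0.4844, -0.1653, 0.1443]
eef_rot: [-0.5, -0.499, 0.504, -0.497]
ft_force: [0.2, 0.1, 0.3]
width: 0.0874
```

```bash
python3 - <<'E'
from h import *
to([.489,-.1637,.056],0)
s=read_state(); print("axle top pred",proj("wrist",[.489,-.1637,.081],(s["ee_pos"],s["eef_rot"])))
cv2.imwrite("pics/w7.png",camera("wrist")[:,:,::-1])
E
```

```text
t 13.47 pos [ 0.4844 -0.1653  0.1443] x [-0.006 -0.001 -1.   ] y [ 1.    -0.008 -0.006] z [-0.008 -1.     0.001] F [0.2 0.1 0.3] M [-0.07 -0.01  0.03] w 0.0874 q [ 0.09  0.17  0.17  1.89 -0.03  1.09  0.26]
yaw -0.47 turn [-0.011  0.002  0.007] shift [ 3.532  0.205 -0.072]
axle top pred [325.17386451 268.53924938]
```

View pics/w7.png

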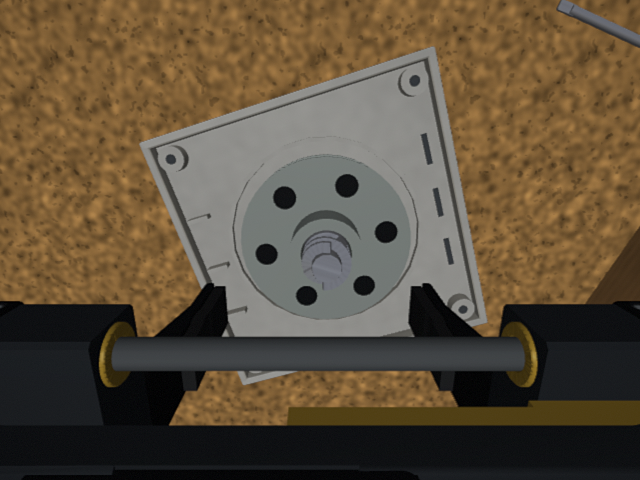

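Axle top seen at (327,267), predicted (325,268). Descending around the hub.

>>> arm_command --targets '[-0.01,0.002,0.007,0.3,0.15,-0.07,1,0,0,0,0.6,0.05,0,1,0,0,0,0.7,0,0,1,0,0,0,0.7,0,0,1,0,0,0,0.4,0,0,1,0,0,0,0.1,0,0,1,0,0,0,0,0,0,1]'

```text
time: 14.1
ee_pos: [0.4929, -0.154, 0.0705]
eef_rot: [0.499, 0.503, -0.495, 0.504]
ft_force: [-0.0, 0.2, 0.7]
width: 0.087
```

```bash
python3 - <<'E'
from h import *
to([.489,-.1637,.056],0)
E
```

```text
t 14.1 pos [ 0.4929 -0.154   0.0705] x [ 0.004  0.004 -1.   ] y [1.    0.013 0.004] z [ 0.013 -1.    -0.004] F [-0.   0.2  0.7] M [-0.01 -0.01 -0.02] w 0.087 q [ 0.08  0.27  0.15  1.94 -0.05  0.93  0.27]
yaw 0.76 turn [ 0.017 -0.005 -0.006] shift [ 0.578 -0.163  0.388]
```

>>> arm_command --targets '[0.016,-0.005,-0.006,0,-0.12,0.25,1,0,0,0,0.1,-0.03,0.12,1,0,0,0,0.2,0,0,1,0,0,0,0.1,0,0,1,0,0,0,0,0,0,1]'

```text
time: 14.52
ee_pos: [0.4906, -0.1641, 0.0621]
eef_rot: [0.5, 0.499, -0.499, 0.501]
ft_force: [0.4, 0.1, 0.3]
width: 0.0869
```

```bash
python3 - <<'E'
from h import *
to([.489,-.1637,.056],0)
E
```

```text
t 14.52 pos [ 0.4906 -0.1641  0.0621] x [ 0.003 -0.001 -1.   ] y [1.    0.    0.003] z [ 0.    -1.     0.001] F [0.4 0.1 0.3] M [-0.02  0.03 -0.  ] w 0.0869 q [ 0.09  0.28  0.16  1.95 -0.05  0.91  0.28]
yaw 0.01 turn [ 0.     0.002 -0.004] shift [ 0.244 -0.065 -0.017]
```

>>> arm_command --targets '[0,0.002,-0.004,0.15,-0.06,-0.02,1,0,0,0,0.07,0,0,1,0,0,0,0,0,0,0.3,0,0,0,0,0,0,0.3,0,0,0,0,0,0,0.3,0,0,0,0,0,0,0.3,0,0,0,0,0,0,0.3,0,0,0,0,0,0,0.3]' --newtons 35

```text
time: 15.18
ee_pos: [0.4894, -0.1636, 0.0566]
eef_rot: [0.5, 0.5, -0.5, 0.5]
ft_force: [-0.3, -0.2, 0.0]
width: 0.0547
```

```bash
python3 - <<'E'
from h import *
to([.489,-.1637,.056],0)
E
```

```text
t 15.18 pos [ 0.4894 -0.1636  0.0566] x [ 0.001  0.    -1.   ] y [1.    0.    0.001] z [ 0. -1. -0.] F [-0.3 -0.2  0. ] M [-0.01  0.03  0.02] w 0.0547 q [ 0.1   0.29  0.16  1.95 -0.06  0.9   0.28]
yaw 0.01 turn [ 0.    -0.    -0.001] shift [ 0.024 -0.018  0.004]
```

>>> arm_command --targets '[0,0,0,0,0,0,0.3,0,0,0,0,0,0,0.3,0,0,0,0,0,0,0.3,0,0,0,0,0,0,0.3]' --newtons 40

```text
time: 15.52
ee_pos: [0.4895, -0.1636, 0.0567]
eef_rot: [0.5, 0.5, -0.5, 0.5]
ft_force: [-0.1, 0.1, 0.4]
width: 0.0476
```

```bash
python3 - <<'E'
from h import *
to([.489,-.1637,.056],0)
E
```

```text
t 15.52 pos [ 0.4895 -0.1636  0.0567] x [ 0.001  0.    -1.   ] y [1.    0.    0.001] z [ 0. -1. -0.] F [-0.1  0.1  0.4] M [-0.    0.05  0.03] w 0.0476 q [ 0.1   0.29  0.16  1.95 -0.06  0.9   0.28]
yaw 0.01 turn [ 0.    -0.    -0.001] shift [ 0.026 -0.018  0.005]
```

The hub is held at 47.6 mm. I'll lift straight up in short stages, watching drift and force.

>>> arm_command --targets '[0,0,0,-0.15,0,0,0.3,0,0,0,-0.25,0,0,0.3,0,0,0,-0.25,0,0,0.3,0,0,0,-0.25,0,0,0.3]'

```text
time: 15.85
ee_pos: [0.488, -0.1633, 0.0794]
eef_rot: [0.5, 0.501, -0.5, 0.499]
ft_force: [0.5, -0.1, -2.1]
width: 0.048
```

```bash
python3 - <<'E'
from h import *
to([.4892,-.1636,.14],0)
E
```

```text
t 15.85 pos [ 0.488  -0.1633  0.0794] x [-0.003  0.001 -1.   ] y [ 1.     0.    -0.003] z [ 0.    -1.    -0.001] F [ 0.5 -0.1 -2.1] M [ 0.08 -0.1   0.03] w 0.048 q [ 0.09  0.25  0.16  1.94 -0.05  0.96  0.28]
yaw 0.01 turn [ 0.    -0.001  0.003] shift [-2.426  0.042  0.011]
```

>>> arm_command --targets '[0,-0.001,0.004,-0.25,0.045,0.01,0.3,0,0,0.001,-0.3,0.015,0,0.3,0,0,0.001,-0.3,0.015,0,0.3,0,0,0.001,-0.3,0.015,0,0.3]'

```text
time: 16.18
ee_pos: [0.4905, -0.1636, 0.1118]
eef_rot: [0.501, 0.499, -0.499, 0.501]
ft_force: [0.3, -0.3, -1.6]
width: 0.0478
```

```bash
python3 - <<'E'
from h import *
to([.4892,-.1636,.14],0)
E
```

```text
t 16.18 pos [ 0.4905 -0.1636  0.1118] x [ 0.004  0.    -1.   ] y [1.    0.    0.004] z [ 0. -1. -0.] F [ 0.3 -0.3 -1.6] M [-0.01 -0.02  0.05] w 0.0478 q [ 0.09  0.21  0.16  1.91 -0.04  1.02  0.27]
yaw 0.01 turn [ 0.    -0.    -0.005] shift [-1.128 -0.047 -0.   ]
```

>>> arm_command --targets '[0,0,-0.005,-0.25,-0.03,0,0.3,0,0,0,-0.3,0,0,0.3,0,0,0,-0.3,0,0,0.3,0,0,0,-0.3,0,0,0.3,0,0,0,-0.3,0,0,0.3,0,0,0,-0.3,0,0,0.3]'

```text
time: 16.68
ee_pos: [0.4898, -0.1637, 0.161]
eef_rot: [0.5, 0.5, -0.5, 0.5]
ft_force: [-0.5, -0.1, -2.3]
width: 0.0478
```

```bash
python3 - <<'E'
from h import *
to([.48,.093,.16],0)
cv2.imwrite("pics/d8.png",camera("side")[:,:,::-1])
E
```

```text
t 16.68 pos [ 0.4898 -0.1637  0.161 ] x [ 0.001 -0.    -1.   ] y [1.    0.    0.001] z [ 0. -1.  0.] F [-0.5 -0.1 -2.3] M [ 0.03 -0.    0.01] w 0.0478 q [ 0.08  0.16  0.17  1.86 -0.03  1.12  0.26]
yaw 0.0 turn [ 0.     0.    -0.001] shift [  0.039  -0.39  -10.267]
```

View pics/d8.png

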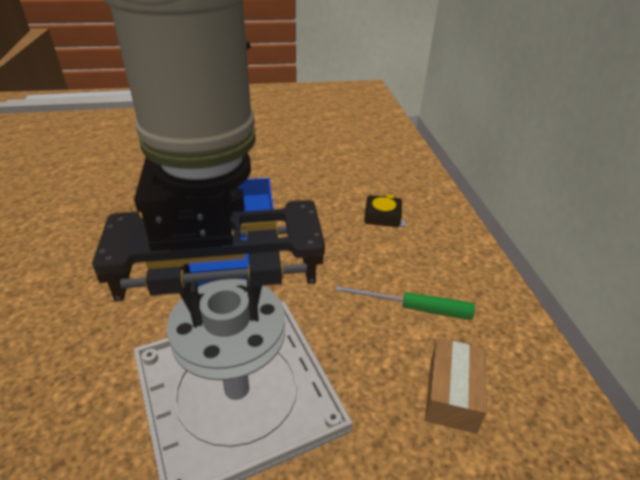

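The pulley hangs clear above the axle with its underside at about 0.114. Carrying it over to the tray's near half.

>>> arm_command --targets '[0,0,0,-0.05,-0.03,-0.4,0.3,0,0,0,0,-0.04,-0.8,0.3,0,0,0,0,-0.04,-0.9,0.3,0,0,0,0,-0.04,-0.9,0.3,0,0,0,0,-0.04,-0.9,0.3,0,0,0,0,-0.04,-0.9,0.3,0,0,0,0,-0.04,-0.9,0.3,0,0,0,0,-0.04,-0.9,0.3,0,0,0,0,-0.04,-0.9,0.3,0,0,0,0,-0.03,-0.9,0.3,0,0,0,0,0,-0.8,0.3,0,0,0,0,0,-0.4,0.3]'

```text
time: 17.73
ee_pos: [0.4765, 0.0914, 0.1628]
eef_rot: [-0.501, -0.499, 0.501, -0.5]
ft_force: [0.4, 0.2, -1.8]
width: 0.0476
```

>>> arm_command --targets '[0,0,0,0,0,0,0.3]'

```text
time: 17.82
ee_pos: [0.4759, 0.0941, 0.1626]
eef_rot: [0.5, 0.5, -0.5, 0.5]
ft_force: [-0.6, 0.9, -1.7]
width: 0.0478
```

```bash
python3 - <<'E'
from h import *
to([.48,.093,.0527],0)
cv2.imwrite("pics/d9.png",camera("side")[:,:,::-1])
E
```

```text
t 17.82 pos [0.4759 0.0941 0.1626] x [ 0.    -0.001 -1.   ] y [1.    0.001 0.   ] z [ 0.001 -1.     0.001] F [-0.6  0.9 -1.7] M [-0.05  0.04 -0.01] w 0.0478 q [-0.22  0.1  -0.07  1.92  0.01  1.12 -0.3 ]
yaw 0.03 turn [ 0.001  0.001 -0.   ] shift [4.397 0.164 0.039]
```

View pics/d9.png

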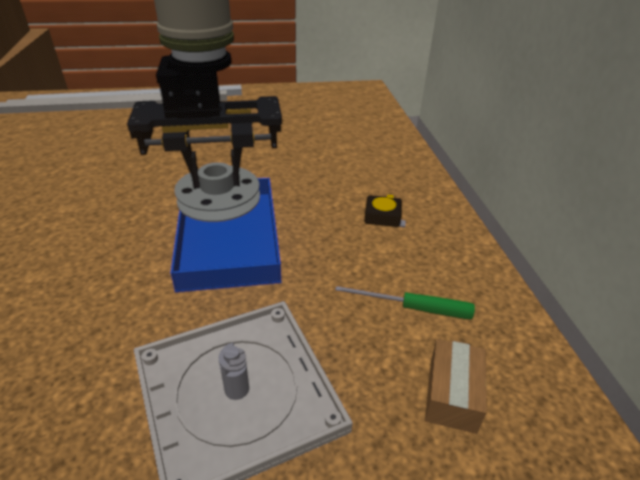

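>>> arm_command --targets '[0,0,0,0.4,0.05,0.02,0.3,0,0,0,0.6,0,0,0.3,0,0,0,0.6,0,0,0.3,0,0,0,0.5,0,0,0.3,0,0,0,0.3,0,0,0.3,0,0,0,0,0,0,0.3]'

```text
time: 18.37
ee_pos: [0.4778, 0.0836, 0.0974]
eef_rot: [-0.501, -0.496, 0.504, -0.499]
ft_force: [0.1, -0.0, -2.0]
width: 0.0475
```

```bash
python3 - <<'E'
from h import *
to([.48,.093,.0507],0)
E
```

```text
t 18.37 pos [0.4778 0.0836 0.0974] x [ 0.    -0.005 -1.   ] y [ 1.   -0.01  0.  ] z [-0.01  -1.     0.005] F [ 0.1 -0.  -2. ] M [-0.05  0.05 -0.01] w 0.0475 q [-0.22  0.17 -0.06  1.99  0.02  0.98 -0.29]
yaw -0.56 turn [-0.013  0.006 -0.   ] shift [ 1.866  0.083 -0.385]
```

Drifted 9 mm towards the near wall. I'll correct before entering the tray.

>>> arm_command --targets '[-0.012,0.006,0,0,0.04,-0.35,0.3,0,0,0,0.15,0.02,-0.1,0.3,0,0,0,0.2,0,0,0.3,0,0,0,0.2,0,-0.03,0.3,0,0,0,0.1,0,0,0.3,0,0,0,0,0,0,0.3]'

```text
time: 18.87
ee_pos: [0.4808, 0.0953, 0.0807]
eef_rot: [0.501, 0.499, -0.5, 0.5]
ft_force: [-0.3, -1.1, -2.4]
width: 0.0476
```

```bash
python3 - <<'E'
from h import *
to([.48,.093,.0507],0)
E
```

```text
t 18.87 pos [0.4808 0.0953 0.0807] x [ 0.002  0.001 -1.   ] y [ 1.    -0.002  0.002] z [-0.002 -1.    -0.001] F [-0.3 -1.1 -2.4] M [0.04 0.04 0.07] w 0.0476 q [-0.23  0.2  -0.07  1.99  0.02  0.94 -0.31]
yaw -0.1 turn [-0.002 -0.001 -0.003] shift [ 1.199 -0.035  0.095]
```

>>> arm_command --targets '[0,-0.001,-0.003,0.2,-0.02,0,0.3,0,0,0,0.25,0,0,0.3,0,0,0,0.25,0,0,0.3,0,0,0,0.15,0,0,0.3,0,0,0,0.06,0,0,0.3]'

```text
time: 19.28
ee_pos: [0.4807, 0.0954, 0.0562]
eef_rot: [0.501, 0.499, -0.5, 0.5]
ft_force: [1.2, -0.2, -2.0]
width: 0.0476
```

```bash
python3 - <<'E'
from h import *
to([.48,.093,.0507],0)
E
```

```text
t 19.28 pos [0.4807 0.0954 0.0562] x [ 0.001 -0.    -1.   ] y [ 1.    -0.002  0.001] z [-0.002 -1.     0.   ] F [ 1.2 -0.2 -2. ] M [0.02 0.06 0.06] w 0.0476 q [-0.23  0.24 -0.07  2.01  0.02  0.89 -0.31]
yaw -0.1 turn [-0.002  0.    -0.001] shift [ 0.218 -0.027  0.094]
```

>>> arm_command --targets '[0,0,0,0.1,0,0,0.3,0,0,0,0.05,0,0,0.3,0,0,0,0.05,0,0,0.3]'

```text
time: 19.53
ee_pos: [0.4804, 0.0952, 0.0505]
eef_rot: [-0.5, -0.5, 0.501, -0.499]
ft_force: [-10.6, -3.3, 28.0]
width: 0.048
```

```bash
python3 - <<'E'
from h import *
to([.48,.093,.0507],0)
E
```

```text
t 19.53 pos [0.4804 0.0952 0.0505] x [-0. -0. -1.] y [ 1.    -0.002 -0.   ] z [-0.002 -1.     0.   ] F [-10.6  -3.3  28. ] M [-0.55  2.2  -0.04] w 0.048 q [-0.23  0.25 -0.07  2.01  0.02  0.88 -0.31]
yaw -0.11 turn [-0.002  0.     0.   ] shift [-0.01  -0.016  0.089]
```

It's on the floor. I'll ease off, open and lift.

>>> arm_command --targets '[0,0,0,-0.025,0,0,0.3,0,0,0,0,0,0,0.8,0,0,0,0,0,0,0.8,0,0,0,0,0,0,0.8,0,0,0,0,0,0,0.8,0,0,0,0,0,0,0.8]'

```text
time: 20.03
ee_pos: [0.4818, 0.0956, 0.0524]
eef_rot: [0.501, 0.499, -0.5, 0.5]
ft_force: [-0.2, 0.2, 0.1]
width: 0.0674
```

```bash
python3 - <<'E'
from h import *
to([.48,.093,.0507],0)
E
```

```text
t 20.03 pos [0.4818 0.0956 0.0524] x [ 0.003  0.001 -1.   ] y [ 1.    -0.002  0.003] z [-0.002 -1.    -0.001] F [-0.2  0.2  0.1] M [0.04 0.04 0.02] w 0.0674 q [-0.23  0.25 -0.07  2.01  0.02  0.88 -0.31]
yaw -0.12 turn [-0.003 -0.001 -0.003] shift [ 0.066 -0.072  0.103]
```

>>> arm_command --targets '[0,0,0,-0.2,-0.04,0,0.8,0,0,0,-0.4,0,0,0.8,0,0,0,-0.8,0,0,0.8,0,0,0,-0.9,0,0,0.8,0,0,0,-0.9,0,0,0.8,0,0,0,-0.9,0,0,0.8,0,0,0,-0.9,0,0,0.8,0,0,0,-0.5,0,0,0.8,0,0,0,0,0,0,0.8]'

```text
time: 20.78
ee_pos: [0.4792, 0.0954, 0.2022]
eef_rot: [0.502, 0.499, -0.499, 0.5]
ft_force: [0.9, 0.3, -0.4]
width: 0.0698
```

```bash
python3 - <<'E'
from h import *
st()
for n,k in (("wrist","w"),("side","d"),("scene","s")): cv2.imwrite(f"pics/{k}10.png",camera(n)[:,:,::-1])
for n,k in (("side","d"),("scene","s")):
    a=cv2.imread(f"pics/{k}10.png").astype(int); b=cv2.imread(f"pics/{n}0.png").astype(int); m=(abs(a-b).max(2)>40)
    r=(slice(270,480),slice(330,500)) if n=="side" else (slice(270,420),slice(170,500))
    print(n,"changed bystander px",m[r].sum())
E
```

```text
t 20.78 pos [0.4792 0.0954 0.2022] x [ 0.004  0.001 -1.   ] y [ 1.    -0.002  0.004] z [-0.002 -1.    -0.001] F [ 0.9  0.3 -0.4] M [ 0.02 -0.02 -0.  ] w 0.0698 q [-0.23  0.06 -0.07  1.87  0.    1.2  -0.3 ]
side changed bystander px 0
scene changed bystander px 0
```

View pics/w10.png

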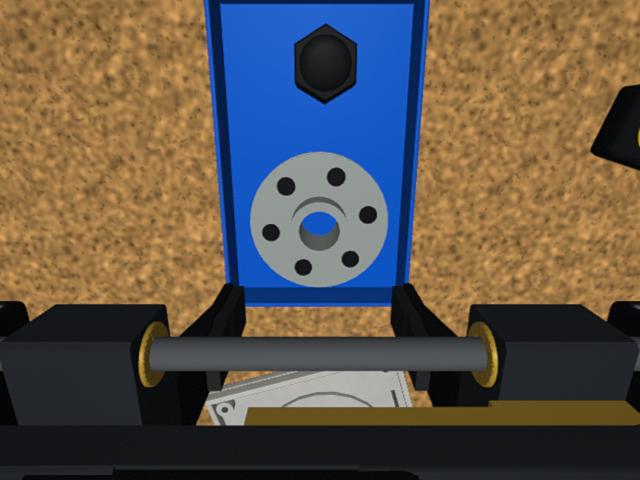

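View pics/d10.png

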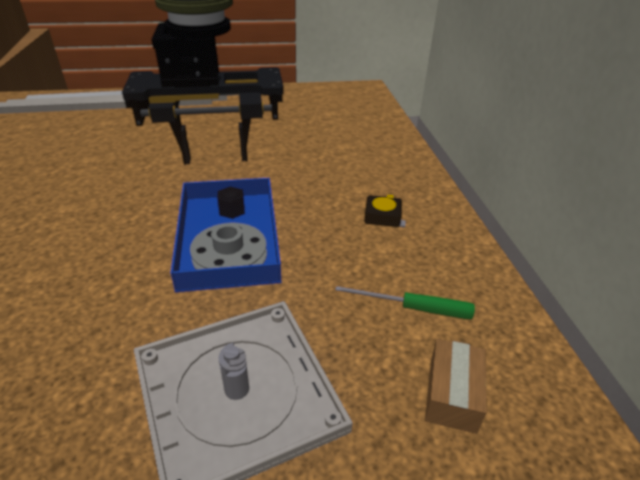

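View pics/s10.png

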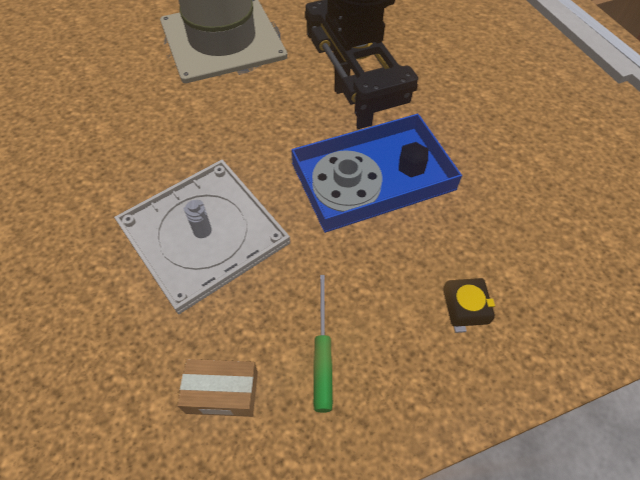

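All three views show the pulley flat with its hub up (wrist 319,220; scene 348,180) and the nut upright (wrist 325,63; scene 413,160) in the tray. The bystanders are unchanged and the arm is clear, so I'm handing in.

```bash
python3 -c "
from bench import *
print(close_job())"
```

```text
the job is handed in; nothing more can be done
None
```

The nut and the pulley are both in the blue tray, and I handed the job in at about 21 s of the 72 s allowed.

- **Nut:** a small clockwise turn met no resistance, so the thread is left-handed. I turned it 148° clockwise, letting it rise 10.0 mm (9.9 mm expected). Then I lifted it off and stood it upright at the far end of the tray, with about 8 N of contact as it touched down.
- **Pulley:** I lifted it straight up by the hub, clear of the axle, and laid it flat, hub up, in the near half of the tray. It touched down harder than intended, at about 28 N, so I eased off before opening the jaws.
- **Last checks:** all three cameras show the nut upright and the pulley flat inside the tray, apart from each other and clear of the walls. The gripper was about 0.15 m above them. Comparing first and last pictures, no pixel changed around the screwdriver and screw box in either fixed camera, or around the tape measure in the scene camera.
- **Corrected on the way:** the arm drifted about 9–10 mm on two descents. I corrected both before closing on the hub or entering the tray. No check failed at the end.

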